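# Close up the appliance tester and hold its battery check

## Robot

A 7-joint arm with a two-finger parallel gripper is mounted at the origin on the work surface. World frame = base frame: x ahead of the robot, y to its left, z up, the work surface at z = 0. Lengths are in m, angles in rad, forces in N, time in s.
With the tool pointing down it reaches from about 0.425 to 1.025 m from the base axis. Payload 9.4 kg.
Tool frame: the origin (TCP) lies on the centre line of the jaws, within the pads' length; the fingertips stand 14 mm ahead of it and the grasp point (between the pads) lies 5 mm behind it (env.tip_reach is the z of the fingertips in the tool frame, in m); z points along the fingers, y is the line along which they close (so a half turn about z gives the same grasp; the last joint's range is limited). The gripper opens to 93 mm and grips with 3 to 60 N. Pads are 15 mm wide; open, the fingers measure 128 mm over their backs; the gripper's body (75 mm by 188 mm) begins 65 mm behind the grasp point.
Start: joints at [-1.181, 0.599, -0.003, 1.599, 0.002, 0.943, -0.08], TCP at [0.326, 0.647, 0.233] pointing down, gripper open.
Joint ranges: [-2.57, 2.57], [-0.35, 1.97], [-1.29, 1.29], [0.11, 2.56], [-1.05, 4.19], [0.11, 1.86], [-2.63, 2.63]. Speed limits (rad/s): [2.22, 2.22, 3.01, 3.01, 3.14, 3.14, 3.14].

## Interface

Orientations are given as a unit quaternion [w, x, y, z].
In Python, from bench import env gives the robot as it stands. The module is installed in compiled form; this text tells all that it offers.
- The arm moves only by the shell command python3 -m pendant 'ROWS' [FORCE]. ROWS is a JSON object of lists of equal length, an entry for each row: "gripper": the finger opening in m, from 0 to 0.093; "linear": the shift along the tool's x, y, z in m, a list of three; "delta_rot": the turn, a rotation vector about the tool's x, y, z in degrees, a list of three. In form: {"gripper": [gripper, ...], "linear": [[x, y, z], ...], "delta_rot": [[rx, ry, rz], ...]}. A call has 1 to 12 rows; each row shifts and turns the commanded pose from where the row before left it, along the tool's axes as they then stand; what a row does not reach is not made up. A row lasts 1/10 s, in which the tool goes at most 50 mm and 8.59 degrees, less where a joint would pass 70% of its speed; a pose out of reach is approached as far as the arm can. A call with a gripper value outside its range is refused whole. The fingers move at their own pace and stop on an object; FORCE is the grip in N (left out, the last holds). Time passes only in rows, so rows that do not move let the fingers close. It gives the time, the measured TCP pose, the force, the opening and the grip force at its end, in the units of the state.
- env.observe(): the state, without advancing time (a new reading comes with each control period).
- env.camera(name): name is "scene" or "top" or "wrist"; returns the picture (480x640x3 uint8, blue, green, red); there is no depth.
- env.camera_info(name): a dict with "vertical_fov" (degrees; the focal length in pixels is half the picture's height over the tangent of half this angle, whatever the lens; pixels are square), "cx", "cy" (the principal point, pixels), "extrinsics" (4x4, takes a point from camera to world coordinates); the wrist camera has in their place "hand_eye" (4x4, takes a point from camera to tool coordinates, whose origin is the TCP and whose axes are the flange's). Camera axes: x right, y down, z forward; pixel columns grow to the right and rows downward; lengths in m; the calibration is good to about 2 mm. A picture is of the moment at which its call begins: read the wrist's pose just before it. camera_info takes no time and is no camera call.
- env.close_job(): hands the job in; it is judged then, once.
The state is a dict: "t": time; "joint_positions": joint angles; "qvel": joint speeds; "effort": joint torques, N m; "ee_pos": TCP position; "orientation": TCP orientation; "ft_force": force on the tool from outside, world axes, zero at the start; "torque": the same for the moment, N m; "opening": finger opening in m; "gripper_force": force on a finger pad.
Only numpy, scipy, OpenCV 4.12 (cv2) and the standard library are available. Lean on these libraries where they do the work, as an engineer would, in place of code of your own. Each camera call takes 0.05 s, during which the arm holds its last target. There are 200 camera calls.

## Task

The batteries of the yellow appliance tester have just been changed. Lock its battery hatch by turning all three wing fasteners clockwise to their end stops, in any order, and only then turn the black selector dial clockwise from off, past its two click positions, to the spring-loaded battery-check position (red mark) and hold it there against its return spring. Finish while still holding the dial there with the fingers, and leave the other things on the bench undisturbed.

Things in the scene. Friction and masses are not known exactly. Their poses are not given: they have to be found in the camera images.
- tester: Yellow tester, 220 (x) by 300 (y) mm, fixed; flat panel on top, 92 mm high. Origin under its centre; x away from the robot, y left, z up. Hatch plate (flush) along the robot-side edge with wing fasteners at x -66, y +85, 0, -85 mm; dial at x 40, y -80 mm; meter housing 96 x 124 mm, 19 mm tall, at x 44, y 64 mm; carrying handle out to x 141 mm on the far side.
- fastener_left_top (a point): On the axis of the left (+y) hatch fastener, at the top of its wing, 22 mm above the panel (114 mm above the bench). x axis along the wing towards its red dot, z up; turns with it. Steel wing 32 mm long, 10 mm thick, upright flanks from 6 to 22 mm above the panel, on a round foot 30 mm across.
- fastener_middle_top (a point): On the axis of the middle hatch fastener, at the top of its wing, 22 mm above the panel (114 mm above the bench). x axis along the wing towards its red dot, z up; turns with it. Steel wing 32 mm long, 10 mm thick, upright flanks from 6 to 22 mm above the panel, on a round foot 30 mm across.
- fastener_right_top (a point): On the axis of the right (-y) hatch fastener, at the top of its wing, 22 mm above the panel (114 mm above the bench). x axis along the wing towards its red dot, z up; turns with it. Steel wing 32 mm long, 10 mm thick, upright flanks from 6 to 22 mm above the panel, on a round foot 30 mm across.
- fastener_left (a joint): Angle of the left hatch fastener, 0 to 1.571 rad, grows clockwise from above. 0: open, red-dot end of the wing points to tester +y. 1.571: locked, at its end stop, red dot points to tester +x (away from the robot). Locked counts from 1.45. Found at 0.1 to 0.75. Stays where left; friction about 0.04 N m.
- fastener_middle (a joint): Angle of the middle hatch fastener, 0 to 1.571 rad, grows clockwise from above. 0: open, red-dot end of the wing points to tester +y. 1.571: locked, at its end stop, red dot points to tester +x (away from the robot). Locked counts from 1.45. Found at 0.1 to 0.75. Stays where left; friction about 0.04 N m.
- fastener_right (a joint): Angle of the right hatch fastener, 0 to 1.571 rad, grows clockwise from above. 0: open, red-dot end of the wing points to tester +y. 1.571: locked, at its end stop, red dot points to tester +x (away from the robot). Locked counts from 1.45. Found at 0.1 to 0.75. Stays where left; friction about 0.04 N m.
- selector_top (a point): Point on the selector dial's turning axis, at the top face of its grip bar (26 mm above the panel, 118 mm above the bench). Its x axis runs along the bar towards the end with the white pointer line, z up, and turns with the dial.
- selector: The black selector dial: disc 48 mm across and 8 mm tall with a grip bar across it, 46 mm long (its x), 12 mm thick (its y), centred on the axis, upright flanks from 8 to 26 mm above the panel, white pointer line on its +x end. Origin on the axis at panel height; turns with the dial.
- selector_angle (a joint): Dial angle, 0 to 1.30 rad (end stop), grows clockwise from above. 0: off (start), pointer 0.628 rad from tester +x towards +y. Clicks at 0.419 and 0.838 (white dots): rests there by itself, up to 0.07 short of the second. Third, sprung position 1.257 (red mark; counts from 1.15): springs back to the second when let go. Torque 0.05 N m over the clicks, 0.10 N m to reach and hold the third.
- drill: Bystander: cordless drill lying on its side, dark blue and black with a yellow ring, about 260 by 180 mm, 72 mm tall; origin at bench height near the middle of its outline, x along the chuck.
- cup: Bystander: closed paper coffee cup, dark with white lid, 85 mm across, 112 mm tall; origin under its centre.
- hourglass: Bystander: wooden hourglass, 62 mm across, 95 mm tall, standing; origin under its centre.
- bowl: Bystander: yellow plastic bowl holding the spent cells, 150 mm across, 50 mm tall; origin under its centre.

How it is judged:
On the way, in this order (a step that is already met when the one before it is completed fails the run):
1. all three hatch fasteners locked at their end stops, the dial still off (value of joint each of fastener_left, fastener_middle, fastener_right above 1.45 rad and value of joint selector_angle below 0.25 rad), for 0.2 s.
2. the dial held by the fingers at the third, sprung position (value of joint each of fastener_left, fastener_middle, fastener_right above 1.45 rad and value of joint selector_angle above 1.15 rad and contact force between the fingers and selector above 1 N), for 0.5 s.
At the end, for the whole second after the job is handed in: All three fasteners within 0.12 rad of their end stop (above 1.45 rad) and the dial still held at the third position (above 1.15 rad) by the fingers, which press on it with more than 1 N, through the last second (all of step 2); the arm keeps its last pose, push and grip.
It fails at once if the dial turned away from off (beyond 0.25 rad) while a hatch fastener is not locked (value of joint selector_angle above 0.25 rad and value of joint any of fastener_left, fastener_middle, fastener_right below 1.45 rad).
It fails at once if a bystander pushed more than 30 mm or tipped over (distance of any of drill, cup, hourglass, bowl from where it was at the start of the episode above 0.03 m or angle between any of drill, cup, hourglass, bowl's own z axis and vertical above 0.35 rad).
It also fails if it takes over 64 s, if anything falls off the work surface, if the arm or the gripper's body presses on something with over 40 N, if the wrist force passes 120 N, or if a joint passes its speed limit or range.

## Working session

There is one attempt and no reset: what is moved stays moved. The work goes in short steps, Python scripts to look and compute and a shell command to move; the robot and the scene stay as the last step left them, time stands still between calls to the robot, and variables do not carry over. Pictures are saved under pics/ and viewed, at most 10 in all, crops included, and the job is handed in when it is done.

```bash
mkdir -p pics; python3 - <<'E'
from bench import env
import cv2,json
for n in("top","scene"):
    cv2.imwrite(f"pics/{n}0.png",env.camera(n)); i=env.camera_info(n); print(n,{k:(v.tolist() if hasattr(v,'tolist') else v) for k,v in i.items()})
i=env.camera_info("wrist");print(i)
s=env.observe();print(s,env.tip_reach)
E
```

```text
top {'vertical_fov': 53.326033812708445, 'cx': 314.82448524159616, 'cy': 241.2738713251783, 'extrinsics': [[0.00914326335191595, -0.9982156803427341, 0.05900725593662214, 0.5007998901883527], [-0.9997137986020846, -0.007820514186910765, 0.022608857610304907, -0.01987153679289951], [-0.022107049099059514, -0.05919708671670292, -0.9980014946403574, 1.154538671940978], [0.0, 0.0, 0.0, 1.0]]}
scene {'vertical_fov': 54.16394607972888, 'cx': 319.9165485474417, 'cy': 237.1930002155728, 'extrinsics': [[-0.3302895897337707, 0.6456059484210869, -0.6885504674871745, 1.2229994444158634], [0.9437812325106028, 0.23642580572342378, -0.23104074001958605, 0.22304924209723037], [0.013629822972640745, -0.726151360083653, -0.6873997600918956, 0.7756466248106458], [0.0, 0.0, 0.0, 1.0]]}
{'vertical_fov': 63.71214752748305, 'cx': 325.16261617983776, 'cy': 238.04979509878117, 'hand_eye': array([[-2.78707552e-04, -9.69597183e-01, -2.44706408e-01,
         6.74840644e-02],
       [ 9.99999957e-01, -2.92968802e-04,  2.18800328e-05,
         5.02247226e-04],
       [-9.29061611e-05, -2.44706391e-01,  9.69597222e-01,
        -1.51876451e-01],
       [ 0.00000000e+00,  0.00000000e+00,  0.00000000e+00,
         1.00000000e+00]])}
{'t': 0.1, 'joint_positions': array([-1.18069807,  0.60004325, -0.00253974,  1.60001688,  0.00186085,
        0.9429024 , -0.07979572]), 'qvel': array([ 0.00091494, -0.00203122,  0.00179315, -0.00214476, -0.00065766,
       -0.00073363, -0.00094566]), 'effort': array([ 5.02336494e-03, -7.66560102e+01,  1.50226370e+00, -2.52931112e+01,
       -5.22574468e-02,  1.36455498e-02,  4.96650955e-05]), 'ee_pos': array([0.32611778, 0.64706529, 0.23185952]), 'orientation': array([-6.98577827e-05,  2.31239301e-01,  9.72896663e-01, -6.81143278e-04]), 'ft_force': array([0.79476313, 0.25511024, 0.25521337]), 'torque': array([-0.0338293 , -0.04965687,  0.01074949]), 'gripper_force': 0.0, 'opening': 0.09298529488602031} 0.014
```

View pics/top0.png

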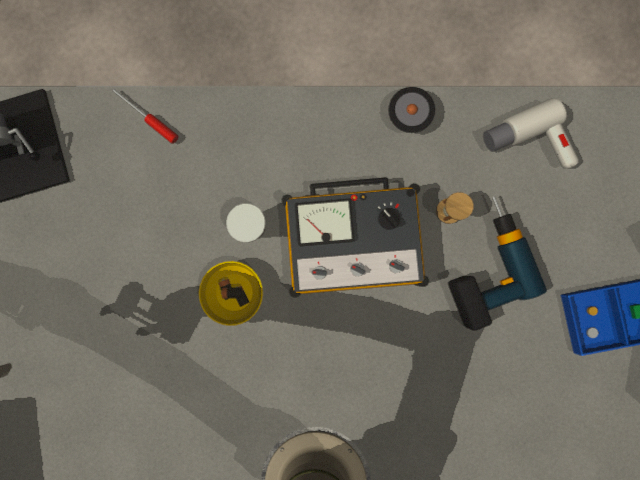

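The top view shows the tester at about (355, 240), the dial at (389, 216), and the fasteners at about (320, 271), (359, 268) and (398, 264). The cup is at (246, 223), the hourglass at (457, 206) and the drill on the right. I'll enlarge this.

```bash
python3 - <<'E'
import cv2
a=cv2.imread("pics/top0.png")[180:300,280:430]
cv2.imwrite("pics/top0c.png",cv2.resize(a,None,fx=5,fy=5,interpolation=cv2.INTER_CUBIC))
E
```

```text
(no output)
```

View pics/top0c.png

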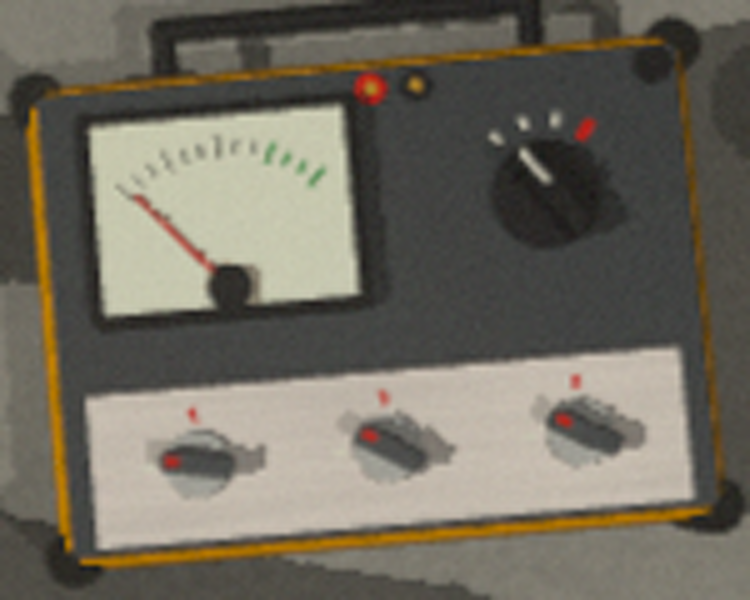

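The crop shows the wing centres at about (198,462), (393,447) and (588,433), with their red-dot ends on the left. The dial is at about (548,194). The panel corners are (33,95), (680,42), (718,508) and (70,562).

```bash
cat > h.py <<'E'
import numpy as np
from bench import env
from scipy.spatial.transform import Rotation as R
def ray(name,u,v,z,T=None):
    i=env.camera_info(name); f=240/np.tan(np.radians(i["vertical_fov"]/2))
    if T is None: T=np.array(i["extrinsics"])
    d=T[:3,:3]@np.array([(u-i["cx"])/f,(v-i["cy"])/f,1]); o=T[:3,3]
    return o+d*(z-o[2])/d[2]
def wristT():
    s=env.observe(); q=s["orientation"]; T=np.eye(4)
    T[:3,:3]=R.from_quat(np.r_[q[1:],q[0]]).as_matrix(); T[:3,3]=s["ee_pos"]
    return T@env.camera_info("wrist")["hand_eye"]
def fit(loc,wld):
    loc=np.array(loc);wld=np.array(wld);a=loc-loc.mean(0);b=wld-wld.mean(0)
    th=np.arctan2((a[:,0]*b[:,1]-a[:,1]*b[:,0]).sum(),(a*b).sum())
    M=np.array([[np.cos(th),-np.sin(th)],[np.sin(th),np.cos(th)]])
    o=wld.mean(0)-M@loc.mean(0)
    return th,o,M,wld-(loc@M.T+o)
LOC=dict(L=(-.066,.085),M=(-.066,0),R=(-.066,-.085),D=(.04,-.08))
def towards(p,yaw):
    "tool-frame shift to world point p(3) and yaw of tool y-axis error (deg about tool z)"
    s=env.observe(); q=s["orientation"]; r=R.from_quat(np.r_[q[1:],q[0]]).as_matrix()
    y=np.arctan2(r[1,1],r[0,1])  # heading of closing axis
    d=-(np.degrees(yaw-y)); d=(d+90)%180-90
    print("lin mm",(r.T@(np.array(p)-s["ee_pos"])*1000).round(1),"rz deg",round(d,1),"tilt z",r[:,2].round(3),"j7",s["joint_positions"].round(2))
E
python3 - <<'E'
from h import *
c=lambda p:(280+p[0]/5-.4,180+p[1]/5-.4)
P=dict(L=(198,462),M=(393,447),R=(588,433),D=(548,194))
loc=[];w=[]
for k,p in P.items():
    loc.append(LOC[k]); w.append(ray("top",*c(p),.118 if k=="D" else .114)[:2])
for l,p in zip([(.11,.15),(.11,-.15),(-.11,-.15),(-.11,.15)],[(33,95),(680,42),(718,508),(70,562)]):
    loc.append(l); w.append(ray("top",*c(p),.092)[:2])
th,o,M,r=fit(loc,w); print(np.degrees(th),o,(r*1000).round(1))
for k in LOC: print(k,M@LOC[k]+o)
for k,a,b in(("L",(172,462),(198,462)),("M",(369,436),(425,460)),("R",(563,420),(618,447)),("D",(525,152),(548,194))):
    d=ray("top",*c(a),.114)-ray("top",*c(b),.114); print(k,"heading rel tester deg",np.degrees(np.arctan2(d[1],d[0])-th))
towards([0.56,-.1,.3],th)
E
```

```text
5.108593890597096 [ 0.56784117 -0.0840387 ] [[ 1.  -1.2]
 [ 0.7 -1.1]
 [-0.  -0.7]
 [-1.7  2.7]
 [-5.1 -5.9]
 [-6.3  4. ]
 [ 5.7  7.6]
 [ 5.7 -5.4]]
L [ 0.49453463 -0.00525323]
M [ 0.50210334 -0.08991559]
R [ 0.50967206 -0.17457794]
D [ 0.61480578 -0.16015917]
L heading rel tester deg 85.42168442710934
M heading rel tester deg 62.16533298040874
R heading rel tester deg 59.096180245613546
D heading rel tester deg 23.495320066722243
lin mm [-545.  -562.   -67.3] rz deg 58.2 tilt z [-0.    -0.001 -1.   ] j7 [-1.18  0.6  -0.    1.6   0.    0.94 -0.08]
```

```bash
python3 -m pendant '{"gripper":[0.093,0.093,0.093,0.093,0.093,0.093,0.093,0.093,0.093,0.093,0.093,0.093],"linear":[[-0.0334,-0.0359,-0.002],[-0.0334,-0.0359,-0.002],[-0.0334,-0.0359,-0.002],[-0.0334,-0.0359,-0.002],[-0.0334,-0.0359,-0.002],[-0.0334,-0.0359,-0.002],[-0.0334,-0.0359,-0.002],[-0.0334,-0.0359,-0.002],[-0.0334,-0.0359,-0.002],[-0.0334,-0.0359,-0.002],[-0.0334,-0.0359,-0.002],[-0.0334,-0.0359,-0.002]],"delta_rot":[[0,0,0],[0,0,0],[0,0,0],[0,0,0],[0,0,0],[0,0,0],[0,0,0],[0,0,0],[0,0,0],[0,0,0],[0,0,0],[0,0,0]]}' && python3 -m pendant '{"gripper":[0.04,0.04,0.04,0.04,0.04,0.04,0.04,0.04,0.04,0.04,0.04,0.04],"linear":[[-0.0334,-0.0359,-0.002],[-0.0334,-0.0359,-0.002],[-0.0334,-0.0359,-0.002],[0,0,0],[0,0,0],[0,0,0],[0,0,0],[0,0,0],[0,0,0],[0,0,0],[0,0,0],[0,0,0]],"delta_rot":[[0,0,0],[0,0,0],[0,0,0],[0,0,7.8],[0,0,7.8],[0,0,7.8],[0,0,7.8],[0,0,7.8],[0,0,7.8],[0,0,7.8],[0,0,7.8],[0,0,0]]}'
python3 - <<'E'
from h import *
import cv2
T=wristT();np.save("T1.npy",T); cv2.imwrite("pics/w1.png",env.camera("wrist"))
towards([0.4945,-.0052,.15],np.radians(.5))
E
```

```text
t: 1.3
ee_pos: [0.4904, 0.0804, 0.2567]
orientation: [0.0, 0.231, 0.973, 0.0]
ft_force: [1.4, 0.0, -0.4]
opening: 0.0926
gripper_force: 0.0
t: 2.5
ee_pos: [0.5312, -0.0587, 0.2624]
orientation: [-0.0, 0.702, 0.712, -0.0]
ft_force: [0.2, 0.3, -0.8]
opening: 0.0399
gripper_force: 0.0
lin mm [ 54.2 -35.6 112.4] rz deg 0.5 tilt z [-0.001 -0.    -1.   ] j7 [-0.28  0.35  0.38  2.02 -0.18  0.8   0.22]
```

View pics/w1.png

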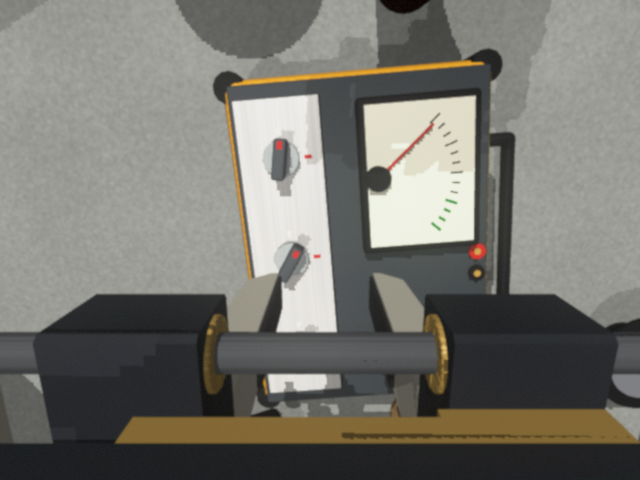

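The wrist view shows the left wing at about (280,159), from its dot at (279,145) to its tail at (280,178). The middle wing is at about (292,261), from (296,248) to (287,277). The meter is at the right. I'll check these against the top-camera estimate.

```bash
python3 - <<'E'
from h import *
T=np.load("T1.npy")
for n,a,b in(("L",(279.5,139),(279,178)),("M",(299,245),(285,279))):
    A,B=ray("wrist",*a,.114,T),ray("wrist",*b,.114,T); d=A-B; print(n,(A+B)/2,np.linalg.norm(d),np.degrees(np.arctan2(d[1],d[0])))
E
```

```text
L [ 0.49559692 -0.00471359  0.114     ] 0.029167817546915147 88.32831949660184
M [ 0.50458653 -0.08722636  0.114     ] 0.03140043892848254 68.25073291227825
```

```bash
python3 -m pendant '{"gripper":[0.04,0.04,0.04,0.04,0.04,0.04,0.04,0,0,0,0,0],"linear":[[0.027,-0.018,0.02],[0.027,-0.018,0.02],[0,0,0.035],[0,0,0.035],[0,0,0.026],[0,0,0.012],[0,0,0],[0,0,0],[0,0,0],[0,0,0],[0,0,0],[0,0,0]],"delta_rot":[[0,0,1.5],[0,0,0],[0,0,0],[0,0,0],[0,0,0],[0,0,0],[0,0,0],[0,0,0],[0,0,0],[0,0,0],[0,0,0],[0,0,0]]}' 20
python3 - <<'E'
from h import *
s=env.observe();print(s["torque"]);towards([0.495,-.0052,.114],0)
E
```

```text
t: 3.75
ee_pos: [0.4944, -0.0049, 0.1152]
orientation: [-0.001, 0.711, 0.703, -0.0]
ft_force: [-3.7, -0.3, 7.6]
opening: 0.0098
gripper_force: 19.9
[-0.06067823  0.94085788 -0.05174147]
lin mm [-0.3  0.6  1.2] rz deg -0.6 tilt z [-0.001  0.    -1.   ] j7 [-0.28  0.53  0.25  2.24 -0.32  0.41  0.22]
```

```bash
python3 -m pendant '{"gripper":[0,0,0,0,0,0,0,0,0,0,0,0],"linear":[[0,0,0],[0,0,0],[0,0,0],[0,0,0],[0,0,0],[0,0,0],[0,0,0],[0,0,0],[0,0,0],[0,0,0],[0,0,0],[0,0,0]],"delta_rot":[[0,0,8],[0,0,8],[0,0,8],[0,0,8],[0,0,8],[0,0,8],[0,0,8],[0,0,8],[0,0,8],[0,0,8],[0,0,8],[0,0,0]]}'
python3 - <<'E'
from h import *
s=env.observe();print(s["torque"]);towards([0.495,-.0052,.114],np.radians(-84.9))
E
```

```text
t: 4.95
ee_pos: [0.4956, -0.0057, 0.1151]
orientation: [0.001, 1.0, 0.01, 0.001]
ft_force: [-1.2, -3.3, 6.6]
opening: 0.0104
gripper_force: 20.2
[-0.7030888   0.48568544  0.32970609]
lin mm [-0.6 -0.5  1.1] rz deg -4.0 tilt z [ 0.001 -0.001 -1.   ] j7 [-0.56  0.62  0.69  2.25 -0.8   0.53 -0.79]
```

```bash
python3 -m pendant '{"gripper":[0.04,0.04,0.04,0.04,0.04,0.04,0.04,0.04,0.04,0.04,0.04,0.04],"linear":[[0,0,0],[0,0,0],[0,0,-0.025],[0,0,-0.025],[0.0035,0.042,0],[0.0035,0.042,0],[0,0,0],[0,0,0],[0,0,0],[0,0,0],[0,0,0],[0,0,0]],"delta_rot":[[0,0,0],[0,0,0],[0,0,0],[0,0,0],[0,0,-8.4],[0,0,-8.4],[0,0,-8.4],[0,0,-8.4],[0,0,-8.4],[0,0,-8.4],[0,0,-8.4],[0,0,-8.4]]}'
python3 - <<'E'
from h import *
import cv2
T=wristT();np.save("T2.npy",T); cv2.imwrite("pics/w2.png",env.camera("wrist"))
towards([0.503,-.089,.115],np.radians(-22))
E
```

```text
t: 6.15
ee_pos: [0.5103, -0.0875, 0.1648]
orientation: [-0.0, 0.824, 0.566, 0.0]
ft_force: [0.1, -0.8, 0.5]
opening: 0.0401
gripper_force: 0.0
lin mm [-3.8 -6.3 49.9] rz deg 1.4 tilt z [ 0.  0. -1.] j7 [-0.24  0.48  0.43  2.16 -0.37  0.57  0.09]
```

View pics/w2.png

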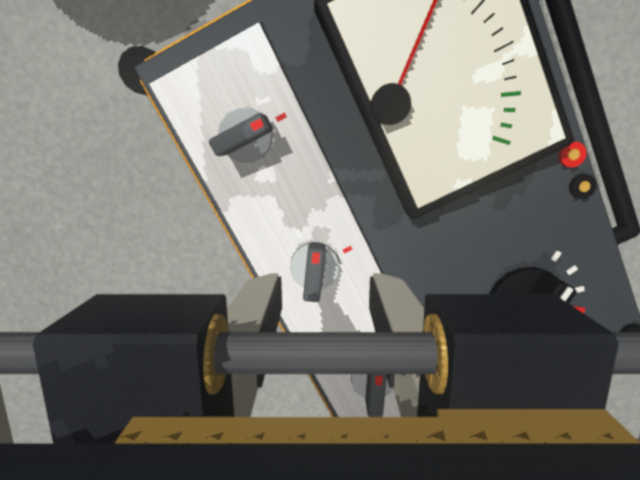

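The left wing at (242,134) now points at its red lock tick. The middle wing runs from (313,300) to (317,243) and lines up with the jaws. Next I'll grasp and turn the middle one.

```bash
python3 -m pendant '{"gripper":[0.04,0.04,0.04,0.04,0.04,0,0,0,0,0],"linear":[[-0.0038,-0.0063,0],[0,0,0.025],[0,0,0.018],[0,0,0.006],[0,0,0],[0,0,0],[0,0,0],[0,0,0],[0,0,0],[0,0,0]],"delta_rot":[[0,0,1.4],[0,0,0],[0,0,0],[0,0,0],[0,0,0],[0,0,0],[0,0,0],[0,0,0],[0,0,0],[0,0,0]]}' 20
python3 - <<'E'
from h import *
s=env.observe();print(s["torque"]);towards([0.503,-.089,.115],np.radians(-84.9))
E
```

```text
t: 7.2
ee_pos: [0.503, -0.0888, 0.116]
orientation: [-0.0, 0.833, 0.553, 0.0]
ft_force: [-0.6, 0.5, 4.6]
opening: 0.0101
gripper_force: 19.8
[ 0.133668    0.3658165  -0.05580889]
lin mm [-0.2  0.1  1. ] rz deg 62.1 tilt z [ 0.  0. -1.] j7 [-0.19  0.55  0.36  2.2  -0.44  0.45  0.13]
```

```bash
python3 -m pendant '{"gripper":[0,0,0,0,0,0,0,0,0,0],"linear":[[0,0,0],[0,0,0],[0,0,0],[0,0,0],[0,0,0],[0,0,0],[0,0,0],[0,0,0],[0,0,0],[0,0,0]],"delta_rot":[[0,0,8],[0,0,8],[0,0,8],[0,0,8],[0,0,8],[0,0,8],[0,0,8],[0,0,8],[0,0,2],[0,0,0]]}'
python3 - <<'E'
from h import *
s=env.observe();print(s["torque"]);towards([0.503,-.089,.115],np.radians(-84.9))
E
```

```text
t: 8.2
ee_pos: [0.5042, -0.0902, 0.116]
orientation: [0.001, 1.0, 0.01, 0.001]
ft_force: [2.7, -4.0, 2.1]
opening: 0.0101
gripper_force: 20.8
[-1.17501996 -0.43731941  0.3690322 ]
lin mm [-1.2 -1.2  1. ] rz deg -3.9 tilt z [ 0.002 -0.003 -1.   ] j7 [-0.4   0.63  0.7   2.22 -0.79  0.56 -0.64]
```

```bash
python3 -m pendant '{"gripper":[0.04,0.04,0.04,0.04,0.04,0.04,0.04,0.04,0.04,0.04,0.04,0.04],"linear":[[0,0,0],[0,0,0],[0,0,-0.025],[0,0,-0.025],[0.003,0.0425,0],[0.003,0.0425,0],[0,0,0],[0,0,0],[0,0,0],[0,0,0],[0,0,0],[0,0,0]],"delta_rot":[[0,0,0],[0,0,0],[0,0,0],[0,0,0],[0,0,0],[0,0,-8.5],[0,0,-8.5],[0,0,-8.5],[0,0,-8.5],[0,0,-8.5],[0,0,-8.5],[0,0,-8.5]]}'
python3 - <<'E'
from h import *
import cv2
T=wristT();np.save("T3.npy",T); cv2.imwrite("pics/w3.png",env.camera("wrist"))
towards([0.5107,-.174,.115],np.radians(-25.5))
E
```

```text
t: 9.4
ee_pos: [0.5103, -0.1733, 0.1656]
orientation: [-0.001, 0.861, 0.508, -0.0]
ft_force: [-0.2, 0.1, 0.3]
opening: 0.0398
gripper_force: 0.0
lin mm [-0.3  0.7 50.7] rz deg -3.0 tilt z [-0.001  0.001 -1.   ] j7 [-0.11  0.51  0.47  2.11 -0.4   0.61  0.15]
```

View pics/w3.png

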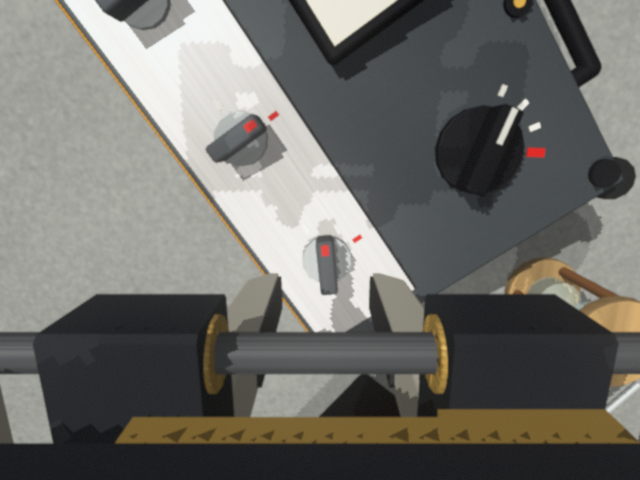

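The middle wing at (238,137) points at its tick. The right wing runs from (329,293) to (325,237), tilted about 4° anticlockwise from the jaw line, which matches the computed −3°.

```bash
python3 -m pendant '{"gripper":[0.04,0.04,0.04,0.04,0.04,0,0,0,0,0],"linear":[[0,0.0007,0],[0,0,0.025],[0,0,0.018],[0,0,0.007],[0,0,0],[0,0,0],[0,0,0],[0,0,0],[0,0,0],[0,0,0]],"delta_rot":[[0,0,-3],[0,0,0],[0,0,0],[0,0,0],[0,0,0],[0,0,0],[0,0,0],[0,0,0],[0,0,0],[0,0,0]]}' 20 && python3 -m pendant '{"gripper":[0,0,0,0,0,0,0,0,0,0],"linear":[[0,0,0],[0,0,0],[0,0,0],[0,0,0],[0,0,0],[0,0,0],[0,0,0],[0,0,0],[0,0,0],[0,0,0]],"delta_rot":[[0,0,8],[0,0,8],[0,0,8],[0,0,8],[0,0,8],[0,0,8],[0,0,8],[0,0,7.5],[0,0,0],[0,0,0]]}'
python3 - <<'E'
from h import *
s=env.observe();print(s["torque"]);towards([0.5107,-.174,.115],np.radians(-84.9))
T=np.load("T3.npy")
A,B=ray("wrist",516,112,.118,T),ray("wrist",468,192,.118,T);print((A+B)/2,np.linalg.norm(A-B),np.degrees(np.arctan2(*(A-B)[1::-1])))
E
```

```text
t: 10.45
ee_pos: [0.5109, -0.1736, 0.116]
orientation: [-0.001, 0.85, 0.527, -0.0]
ft_force: [-2.2, 2.5, 5.3]
opening: 0.0097
gripper_force: 20.0
t: 11.45
ee_pos: [0.5121, -0.1749, 0.116]
orientation: [0.001, 1.0, 0.003, 0.001]
ft_force: [2.2, -2.9, 2.7]
opening: 0.0102
gripper_force: 20.1
[-0.72829791 -0.11652399  0.26381656]
lin mm [-1.4 -0.9  1. ] rz deg -4.7 tilt z [ 0.001 -0.002 -1.   ] j7 [-0.24  0.66  0.71  2.15 -0.78  0.6  -0.53]
[ 0.61348098 -0.15965334  0.118     ] 0.04422478742330261 34.05649606690955
```

```bash
python3 -m pendant '{"gripper":[0.045,0.045,0.045,0.045,0.045,0.045,0.045,0.045,0.045,0.045,0.045,0.045],"linear":[[0,0,0],[0,0,0],[0,0,-0.025],[0,0,-0.025],[0.0347,-0.0045,0],[0.0347,-0.0045,0],[0.0347,-0.0045,0],[0,0,0],[0,0,0],[0,0,0],[0,0,0],[0,0,0]],"delta_rot":[[0,0,0],[0,0,0],[0,0,0],[0,0,0],[0,0,0],[0,0,0],[0,0,0],[0,0,-8.1],[0,0,-8.1],[0,0,-8.1],[0,0,-8.1],[0,0,-8.1]]}'
python3 - <<'E'
from h import *
import cv2
T=wristT();np.save("T4.npy",T); cv2.imwrite("pics/w4.png",env.camera("wrist"))
towards([0.615,-.1597,.119],np.radians(-49))
E
```

```text
t: 12.65
ee_pos: [0.6148, -0.1599, 0.1653]
orientation: [-0.001, 0.937, 0.351, -0.0]
ft_force: [-0.0, -0.7, 0.2]
opening: 0.0448
gripper_force: 0.0
lin mm [ 0.5 -0.1 46.6] rz deg 0.5 tilt z [-0.001  0.001 -1.   ] j7 [-0.22  0.64  0.6   1.9  -0.51  0.76 -0.17]
```

View pics/w4.png

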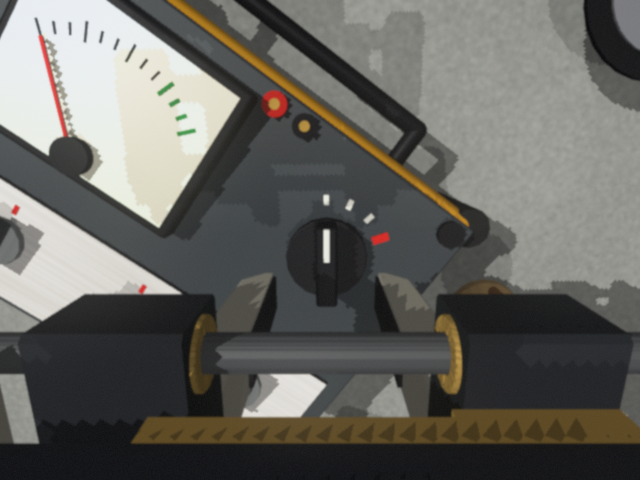

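The dial bar at (326,265) is vertical and centred between the jaws, with the pointer at off. Before turning it, I'll check in the scene camera that the right fastener is locked.

```bash
python3 - <<'E'
from h import *
import cv2
i=env.camera_info("scene");T=np.linalg.inv(np.array(i["extrinsics"]));f=240/np.tan(np.radians(i["vertical_fov"]/2))
p=T@np.r_[.5107,-.174,.114,1];u,v=int(i["cx"]+f*p[0]/p[2]),int(i["cy"]+f*p[1]/p[2]);print(u,v)
a=env.camera("scene");y0=max(0,v-60);x0=max(0,u-80);b=env.camera("top")
A=cv2.resize(a[y0:y0+120,x0:x0+160],None,fx=4,fy=4,interpolation=cv2.INTER_CUBIC)[:,:400]
B=cv2.resize(b[220:310,300:420],None,fx=4,fy=4,interpolation=cv2.INTER_CUBIC)[:,80:480]
B=cv2.copyMakeBorder(B,0,120,0,0,cv2.BORDER_CONSTANT)
cv2.imwrite("pics/s1.png",np.hstack([A,B]))
E
```

```text
252 204
```

View pics/s1.png

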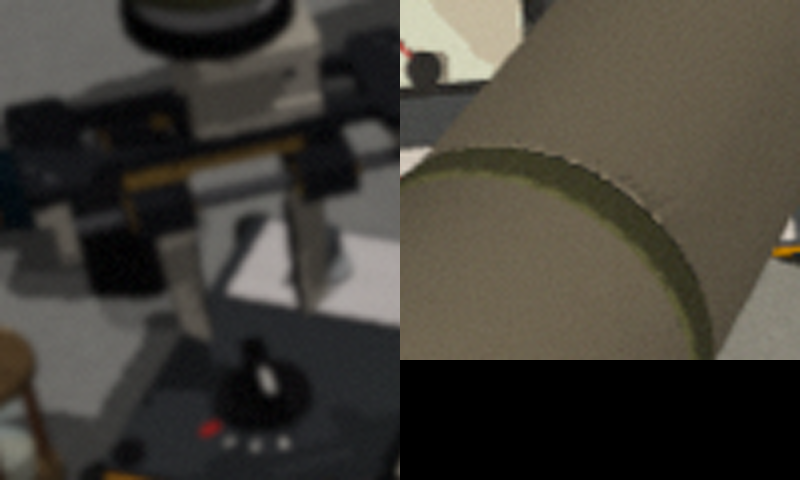

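Both views of the right wing are blocked. Its stop torque was 0.26 N m, far above the 0.04 N m friction and close to the readings on the other two, which I saw locked. So I'll go on and grasp the dial.

```bash
python3 -m pendant '{"gripper":[0.045,0.045,0.045,0.045,0,0,0,0,0,0],"linear":[[0,0,0.025],[0,0,0.016],[0,0,0.006],[0,0,0],[0,0,0],[0,0,0],[0,0,0],[0,0,0],[0,0,0],[0,0,0]],"delta_rot":[[0,0,0],[0,0,0],[0,0,0],[0,0,0],[0,0,0],[0,0,0],[0,0,0],[0,0,0],[0,0,0],[0,0,0]]}' 30
python3 - <<'E'
from h import *
s=env.observe();print(s["torque"]);towards([0.615,-.1597,.119],np.radians(-48.9-73.5))
E
```

```text
t: 13.8
ee_pos: [0.6155, -0.1601, 0.119]
orientation: [-0.0, 0.938, 0.347, 0.0]
ft_force: [-1.2, 1.4, 4.6]
opening: 0.0115
gripper_force: 30.0
[ 0.26136336  0.42773683 -0.0069911 ]
lin mm [-0.1 -0.6 -0. ] rz deg 73.1 tilt z [ 0.  0. -1.] j7 [-0.18  0.7   0.55  1.93 -0.57  0.68 -0.14]
```

```bash
python3 -m pendant '{"gripper":[0,0,0,0,0,0,0,0,0,0,0,0],"linear":[[0,0,0],[0,0,0],[0,0,0],[0,0,0],[0,0,0],[0,0,0],[0,0,0],[0,0,0],[0,0,0],[0,0,0],[0,0,0],[0,0,0]],"delta_rot":[[0,0,8],[0,0,8],[0,0,8],[0,0,8],[0,0,8],[0,0,8],[0,0,8],[0,0,8],[0,0,8],[0,0,1.5],[0,0,0],[0,0,0]]}'
python3 - <<'E'
from h import *
import cv2
s=env.observe();print(s["torque"]);towards([0.615,-.1597,.119],np.radians(-48.9-73.5))
cv2.imwrite("pics/w5.png",env.camera("wrist"))
E
```

```text
t: 15.0
ee_pos: [0.6155, -0.1604, 0.119]
orientation: [0.0, 0.959, -0.282, 0.0]
ft_force: [-0.6, 0.2, 4.0]
opening: 0.0116
gripper_force: 30.0
[0.16135128 0.48705469 0.13013218]
lin mm [-0.8 -0.4 -0. ] rz deg -0.4 tilt z [ 0. -0. -1.] j7 [-0.37  0.82  0.91  1.94 -0.88  0.84 -1.11]
```

View pics/w5.png

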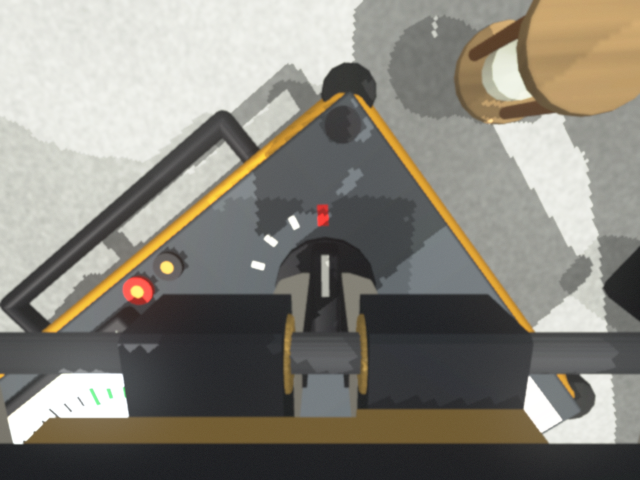

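The pointer at (325,275) lines up with the red mark at (323,215). Torque is 0.13 N m and the grip is 30 N. I'll hold for a moment, then hand in.

```bash
python3 -m pendant '{"gripper":[0,0,0,0,0,0,0,0],"linear":[[0,0,0],[0,0,0],[0,0,0],[0,0,0],[0,0,0],[0,0,0],[0,0,0],[0,0,0]],"delta_rot":[[0,0,0],[0,0,0],[0,0,0],[0,0,0],[0,0,0],[0,0,0],[0,0,0],[0,0,0]]}' && python3 -c "
from bench import env
print(env.close_job())"
```

```text
t: 15.85
ee_pos: [0.6154, -0.1605, 0.119]
orientation: [-0.0, 0.959, -0.282, 0.0]
ft_force: [-1.3, 0.7, 5.9]
opening: 0.0117
gripper_force: 30.0
the job is handed in; nothing more can be done
None
```

I handed the job in at about 16 s, with all three fasteners turned to their stops and the dial held at the red battery-check mark with a 30 N grip; the right fastener's lock is inferred from its stop torque because the cameras couldn't see it, and no verdict came back.

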